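# Dip the vacuum pump's oil and hold the stick level for reading

## Robot

A 6-joint arm with a two-finger parallel gripper is mounted at the origin on the work surface. World frame = base frame: x ahead of the robot, y to its left, z up, the work surface at z = 0. Lengths are in mm, angles in degrees, forces in N, time in s.
With the tool pointing down it reaches from about 300 to 850 mm from the base axis. Payload 4.2 kg.
Tool frame: the origin (TCP) lies between the finger pads; the fingertips stand 22 mm ahead of it and the grasp point (between the pads) lies 3 mm ahead of it; z points along the fingers, y is the direction in which the jaws open and shut (so a half turn about z gives the same grasp; the last joint's range is limited). The gripper opens to 91 mm and grips with 3 to 60 N. Pads are 32 mm wide; open, the fingers measure 118 mm over their backs; the gripper's body (76 mm by 178 mm) begins 60 mm behind the grasp point.
Start: joints at [-67.38, 18.312, 89.639, -0, 72.044, -1.146], TCP at [231.733, -526.252, 235.976] pointing down, gripper open.
Joint ranges: [-177.97, 177.97], [-48.28, 115.42], [12.27, 149.76], [-77.06, 257.06], [2.81, 150.46], [-146.56, 146.56]. Speed limits (degrees/s): [147.25, 147.25, 180, 180, 180, 180].

## Interface

Orientations are given as [roll, pitch, yaw] about the fixed x, y, z axes, in that order (R = Rz(yaw) Ry(pitch) Rx(roll)).
In Python, from workcell import * gives the robot as it stands.
- The arm moves only by the shell command python3 -m jog 'ROWS' [OPENING] [FORCE]. ROWS is text: rows parted by semicolons, each of 6 numbers parted by spaces: the shift along the tool's x, y, z in units of 0.5 m (1.0 is 0.5 m), then the turn, a rotation vector about the tool's x, y, z in units of pi/2 rad (1.0 is pi/2 rad). A call has 1 to 20 rows; each row is the pose to reach, as a shift and turn from the pose measured when the call began, along the tool's axes at that moment; what a row does not reach only later rows make up. A row lasts 1/12 s, in which the tool goes at most 41.7 mm and 7.16 degrees, less where a joint would pass 70% of its speed; a pose out of reach is approached as far as the arm can. A call with a number of a shift or a turn outside -1 to 1 is refused whole. A call with a gripper value outside its range is refused whole. OPENING is the opening, from -1 (shut) to 1 (fully open), set as the call begins (- or left out, the last holds). The fingers move at their own pace and stop on an object; FORCE is the grip in N (left out, the last holds). Time passes only in rows, so rows that repeat a pose let the fingers close. It gives the time, the measured TCP pose, the force and the opening at its end, in the units of the state.
- state(): the state, without advancing time (a new reading comes with each control period).
- grab_frame(name): name is "scene" or "top"; returns the picture (384x512x3 uint8, red, green, blue); there is no depth.
- calibration(name): a dict with "mtx" (3x3 intrinsics, pixels), "rvec" (rotation vector, rad) and "tvec" (3), from world to camera coordinates, as OpenCV has them. Camera axes: x right, y down, z forward; pixel columns grow to the right and rows downward; lengths in mm; the calibration is good to about 2 mm. A picture is of the moment at which its call begins. calibration takes no time and is no camera call.
- job_done(): hands the job in, once; it reports no verdict.
Trained networks look in the newest picture that a camera, given by its name, has taken for a name from the list of things; names that differ only in an ending like _2 or _b are one class to them, and where a whole thing is asked for, a point or a joint stands for the part that bears it (a point fixed in the world has none). Each returns a list of dicts, best first, with "confidence" (0 to 1); they miss things now and then, are a little off and sometimes report something else, mostly with a low value. They report only what shows in the picture. A call takes as long as a camera call. They do not tell look-alikes from the thing itself.
- spot_in(query, camera): "rect" ([left, top, right, bottom] in pixels, round what is visible of it).
- tip_of(query, camera): "location" ([column, row] in pixels: a listed point, or the origin of a listed thing).
The state is a dict: "time_s": time; "qpos": joint angles; "qvel": joint speeds; "effort": joint torques, N m; "ee_pos": TCP position; "ee_rot": TCP orientation; "force": force on the tool from outside, world axes, zero at the start; "torque": the same for the moment, N m; "gripper_width": finger opening in mm.
Only numpy, scipy, OpenCV 4.12 (cv2) and the standard library are available. Lean on these libraries where they do the work, as an engineer would, in place of code of your own. Each camera call takes 0.05 s, during which the arm holds its last target. There are 200 camera calls.

## Task

Check the vacuum pump's oil: take the wiped yellow-handled dipstick from the test-tube rack, push it down the pump's dipstick tube until its black collar stops on the tube's mouth, and draw it fully out again. Then hold it level and still in the air with its tip a hand's breadth or two above the white drip tray, ready to be read, and finish while still holding it like that; leave the tubes in the rack, the bottle and the tip box undisturbed.

Things in the scene. Friction and masses are not known exactly. Their poses are not given: they have to be found in the camera images.
- dipstick: Loose oil dipstick, 80 g, 183 mm long, hung upright in the rack by its collar. Origin on its axis at the collar's underside, +z towards the handle. Steel rod 8 mm diameter runs 105 mm to -z, two black rings near its tapered tip; black collar 28 mm diameter, z = 0 to 6 mm; round yellow handle 16 mm diameter, z = 6 to 72 mm; knob 19 mm diameter, 72 to 78 mm.
- dip_tip (a point): The tip end of the dipstick, on its axis, 105 mm below the collar's underside; same axes as the dipstick.
- pump: Fixed grey and blue vacuum pump, 0.34 m long, 0.15 m wide. Origin at bench level on the axis of its upright dipstick tube; +x runs along the pump to the motor, z up. Oil case starts at x = 21 mm, top 130 mm high; capped ports 148 mm high at x = 100, y = +-35 mm; carrying handle 174 mm high at x = 144 to 231 mm. Nothing stands in front (-x) of the tube or beside it.
- tube_mouth (a point): Centre of the open mouth of the pump's steel dipstick tube (yellow sleeve below it), 160 mm above the bench; z up along the tube. Bore 14 mm diameter, flared over its top 18 mm to 21 mm at the mouth (27 mm outside), 115 mm deep: the collar stops on the rim before the tip reaches the bottom.
- rack: Fixed white plastic test-tube rack, 76 mm (x) by 196 mm (y), top 118 mm high. Origin at bench level under its centre, z up. The dipstick hangs in a 12 mm hole at x = 0, y = -57 mm; tubes stand at y = +76 and +38 mm.
- tray: Fixed white plastic drip tray, 200 mm (x) by 160 mm (y), rim 16 mm high. Origin at bench level under its centre, z up.
- tube_a: Loose capped culture tube with a red cap, 18 mm diameter at the cap, 130 mm long, standing in the rack at x = -18, y = 76 mm, its top 138 mm above the bench. Origin at the centre of its bottom. Leave alone.
- tube_b: Loose capped culture tube with a blue cap, same size, in the rack at x = 18, y = 38 mm. Origin at the centre of its bottom. Leave alone.
- bottle: Loose clear reagent bottle with an orange cap, 70 mm diameter, 150 mm high, standing beyond the rack or the tray. Origin at the centre of its underside. Leave alone.
- tip_box: Loose pipette-tip box, clear with a red upper rim and yellow tips, 88 by 126 mm, 70 mm high, standing beyond the rack or the tray. Origin at the centre of its underside. Leave alone.
Mind the look-alikes: they are no part of the job. There is more than one size of the dipstick; the job needs the largest.

How it is judged (in metres and radians):
On the way, in this order (a step that is already met when the one before it is completed fails the run):
1. the dipstick, in the gripper, is down the pump's tube with its collar stopped on the mouth (z of dipstick in the frame of tube_mouth below 0.003 m and horizontal distance between dipstick and tube_mouth below 0.006 m and angle between the z axis of dipstick and the z axis of tube_mouth, either way round below 0.12 rad and contact force between dipstick and the fingers above 1 N), for 0.2 s.
2. the dipstick is drawn fully out of the tube, still in the gripper (z of dip_tip in the frame of tube_mouth above 0.003 m and contact force between dipstick and the fingers above 1 N), for 0.1 s.
At the end, for the whole second after the job is handed in: The dipstick is held in the gripper, at rest and touching nothing else, within 15 degrees of level, its tip above the tray's outline and 50 to 320 mm above the bench (angle between dipstick's own z axis and vertical between 1.309 and 1.833 rad and x of dip_tip in the frame of tray between -0.1 and 0.1 m and y of dip_tip in the frame of tray between -0.08 and 0.08 m and height (world z) of dip_tip between 0.05 and 0.32 m and height (world z) of dipstick above 0.05 m and linear speed of dipstick below 0.02 m/s and angular speed of dipstick below 0.2 rad/s and contact force between dipstick and the fingers above 1 N and contact force between dipstick and tray below 0.2 N and contact force between dipstick and pump below 0.2 N and contact force between dipstick and rack below 0.2 N and contact force between dipstick and bottle below 0.2 N and contact force between dipstick and tip_box below 0.2 N); the arm keeps its last pose, push and grip.
It fails at once if a tube in the rack was pulled out or knocked (moved over 25 mm) (distance of any of tube_a, tube_b from where it was at the start of the episode above 0.025 m).
It fails at once if the bottle or the tip box was pushed (over 25 mm) or tipped (distance of any of bottle, tip_box from where it was at the start of the episode above 0.025 m or angle between any of bottle, tip_box's own z axis and vertical above 0.4 rad).
It also fails if it takes over 59 s, if anything falls off the work surface, if the arm or the gripper's body presses on something with over 40 N, if the wrist force passes 120 N, or if a joint passes its speed limit or range.

## Working session

There is one attempt and no reset: what is moved stays moved. The work goes in short steps, Python scripts to look and compute and a shell command to move; the robot and the scene stay as the last step left them, time stands still between calls to the robot, and variables do not carry over. Pictures are saved under pics/ and viewed, about 8 in all and at most 12, crops included, and the job is handed in when it is done.

```bash
mkdir -p pics
cat > h.py <<'E'
from workcell import *
import numpy as np, cv2
from scipy.spatial.transform import Rotation as Ro
def P(n):
    c=calibration(n); K=np.array(c["mtx"],float).reshape(3,3); R=cv2.Rodrigues(np.array(c["rvec"],float).reshape(3))[0]; t=np.array(c["tvec"],float).reshape(3)
    return K,R,t
def proj(n,X):
    K,R,t=P(n); q=K@(R@np.array(X,float)+t); return q[:2]/q[2]
def ray(n,p):
    K,R,t=P(n); d=R.T@np.linalg.solve(K,[p[0],p[1],1]); return -R.T@t,d/np.linalg.norm(d)
def atz(n,p,z):
    o,d=ray(n,p); return o+d*(z-o[2])/d[2]
def tri(p1,p2,n1="scene",n2="top"):
    o,d=ray(n1,p1);o2,d2=ray(n2,p2)
    A=np.stack([d,-d2],1); s=np.linalg.lstsq(A,o2-o,rcond=None)[0]
    a=o+d*s[0];b=o2+d2*s[1]; return (a+b)/2,np.linalg.norm(a-b)
def rows(X,rot=None):
    s=state(); R0=Ro.from_euler('xyz',s["ee_rot"],degrees=True)
    d=R0.inv().apply(np.array(X,float)-np.array(s["ee_pos"]))/500
    v=np.zeros(3) if rot is None else (R0.inv()*(rot if isinstance(rot,Ro) else Ro.from_euler('xyz',rot,degrees=True))).as_rotvec()/(np.pi/2)
    return np.round(np.r_[d,v],4)
E
python3 - <<'E'
from h import *
np.set_printoptions(precision=1,suppress=True)
print(state())
for n in ("scene","top"):
    im=grab_frame(n); cv2.imwrite(f"pics/{n}0.png",im[:,:,::-1].copy())
    K,R,t=P(n); print(n,K[0,0],-R.T@t)
    for q in ("dipstick","rack","tray","pump","bottle","tip_box"):
        print(q,[(round(d["confidence"],2),np.array(d["rect"]).round(0)) for d in spot_in(q,n)][:4])
    for q in ("dipstick","dip_tip","tube_mouth","rack","tray","pump","tube_a"):
        print(q,[(round(d["confidence"],2),np.array(d["location"]).round(1)) for d in tip_of(q,n)][:4])
E
python3 -c "
import cv2,numpy as np
a=cv2.imread('pics/scene0.png');b=cv2.imread('pics/top0.png')
cv2.imwrite('pics/both0.png',cv2.resize(np.vstack([a,b]),None,fx=.78,fy=.78))"
```

```text
{'time_s': 0.0, 'qpos': array([-67.4,  18.3,  89.7,  -0. ,  72. ,  -1.1]), 'qvel': array([ 0.1, -0. ,  0.1,  0.1,  0.1, -0. ]), 'effort': array([  0. , -41.2, -23.2,   0.1,   0. ,  -0. ]), 'ee_pos': array([ 231.5, -525.8,  235.1]), 'ee_rot': array([-179.9,   -0. ,   23.8]), 'force': array([0.5, 0.7, 0.9]), 'torque': array([-0. , -0.1, -0.1]), 'gripper_width': 91.33149865886195}
scene 422.7678381461648 [1115.2 -619.3 1039.5]
dipstick [(0.55, array([138., 261., 150., 279.])), (0.53, array([139., 212., 144., 236.])), (0.5, array([161., 219., 173., 241.]))]
rack [(0.92, array([145., 208., 225., 275.]))]
tray [(0.58, array([281., 130., 353., 173.])), (0.5, array([205., 204., 209., 215.]))]
pump [(0.97, array([274., 156., 393., 263.]))]
bottle [(0.55, array([217., 269., 244., 315.]))]
tip_box [(0.62, array([350., 155., 394., 198.]))]
dipstick [(0.6, array([145.4, 227.5])), (0.51, array([147.6, 275.2])), (0.45, array([165.9, 234.6]))]
dip_tip [(0.61, array([148.5, 287.5]))]
tube_mouth [(0.93, array([280.4, 164.6]))]
rack []
tray [(0.93, array([314.9, 153.9])), (0.39, array([231. , 302.4]))]
[... 159 characters left out ...]
k [(0.68, array([378., 216., 401., 227.])), (0.47, array([329., 257., 371., 276.]))]
rack [(0.79, array([317., 197., 404., 242.]))]
tray [(0.64, array([125., 186., 186., 263.]))]
pump [(0.91, array([193.,  81., 263., 214.])), (0.52, array([123., 186., 184., 264.]))]
bottle [(0.67, array([126., 186., 186., 262.]))]
tip_box [(0.82, array([117., 128., 169., 170.]))]
dipstick [(0.57, array([382.7, 220.4])), (0.45, array([348.8, 269.7]))]
dip_tip [(0.65, array([377.2, 254.7]))]
tube_mouth [(0.88, array([235.1, 200.6]))]
rack [(0.59, array([351.8, 220. ])), (0.29, array([382.9, 221.8]))]
tray [(0.82, array([155.9, 222.2]))]
pump [(0.97, array([234.1, 207.5]))]
tube_a [(0.5, array([325.3, 221.9]))]
```

View pics/both0.png

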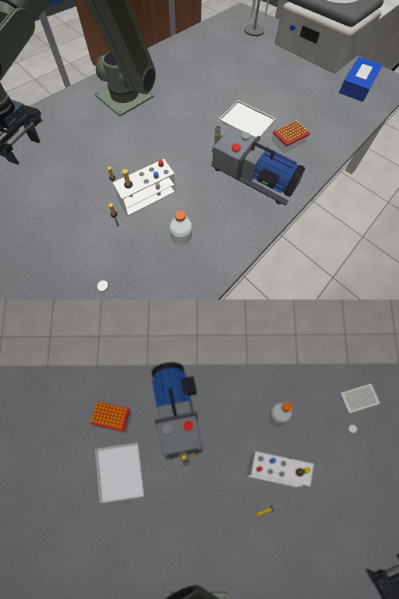

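The pump is at scene (333,210), the tray at (315,152) and the rack at (185,240). There are three dipstick candidates in the scene picture: (142,222) beside the rack, (166,230) in the rack, and (145,270) in front of it. I'll check them in enlarged crops.

```bash
python3 -c "
import cv2,numpy as np
a=cv2.imread('pics/scene0.png')[195:295,120:250];b=cv2.imread('pics/top0.png')[185:285,300:430]
cv2.imwrite('pics/crop0.png',np.hstack([cv2.resize(a,None,fx=3,fy=4.5,interpolation=2),cv2.resize(b,None,fx=3,fy=4.5,interpolation=2)]))"
python3 - <<'E'
from h import *
np.set_printoptions(precision=1,suppress=True)
print("mouth",tri((280.4,164.6),(235.1,200.6)),"pump",atz("top",(234.1,207.5),0),atz("scene",(274.7,195.9),0))
print("tray",tri((314.9,153.9),(155.9,222.2)))
print("rack",atz("top",(351.8,220),0), atz("top",(351.8,220),118))
E
```

```text
mouth (array([560.8,  49.5, 152.1]), np.float64(6.522448771127985)) pump [560.   60.1   0. ] [550.9  51.6   0. ]
tray (array([518.4, 287.7,   4.8]), np.float64(3.091676041030641))
rack [ 522.2 -281.9    0. ] [ 511.6 -252.7  118. ]
```

View pics/crop0.png

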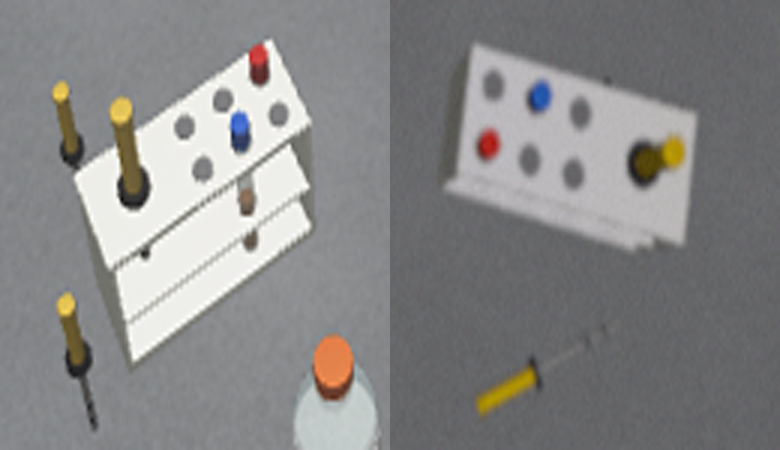

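The candidates in the scene picture are A (164,237), upright in the rack and clearly the largest; B (142,222), lying in front of the rack; and C (145,270), a small one beyond or beside the rack. A fits: it is upright, hangs by its collar at the rack's -y end opposite the tubes, and is the largest. The crop confirms it. Next I'll work out positions.

```bash
python3 - <<'E'
from h import *
np.set_printoptions(precision=1,suppress=True)
c=tri((164.3,236.6),(385,221));k=tri((160.3,218.8),(394.3,218.8))
print("collar",c,"knob",k)
print("B",tri((143.5,229),(349,267)),atz("scene",(143.5,229),5), "C",atz("scene",(145.5,274),5),atz("scene",(152,289),5),proj("top",atz("scene",(145.5,274),10)))
# rack yaw from caps : red (332.5?),blue
red=tri((120+259/3,195+50/4.5),(300+98/3,185+145/4.5)); blue=tri((120+239/3,195+120/4.5),(300+150/3,185+97/4.5))
print("red",red,"blue",blue)
v=blue[0]-red[0]; w=np.array([36,-38]); yaw=np.degrees(np.arctan2(v[1],v[0])-np.arctan2(w[1],w[0])); print("yaw",yaw)
R=Ro.from_euler('z',yaw,degrees=True)
for n,p in(("red",red[0]),("blue",blue[0])):
  l=[-18,76,0] if n=="red" else [18,38,0]
  o=p-R.apply(l); print("rack",o, "dip",o+R.apply([0,-57,0]))
for X in ([0,0,78],[0,0,3]):
  print(proj("scene",c[0]+X),proj("top",c[0]+X))
print("bottle cap",tri((120+334/3,195+355/4.5),(int(285/.78),133)))
E
python3 -c "
import cv2,numpy as np
a=cv2.imread('pics/scene0.png')[140:225,255:325];b=cv2.imread('pics/top0.png')[165:250,200:270]
cv2.imwrite('pics/crop1.png',np.hstack([cv2.resize(a,None,fx=5.5,fy=5.5,interpolation=2),cv2.resize(b,None,fx=5.5,fy=5.5,interpolation=2)]))"
```

```text
collar (array([ 509.8, -335.7,  120.3]), np.float64(3.8427475353886122)) knob (array([ 508.4, -333.3,  194.1]), np.float64(3.5222450149684805))
B (array([ 370.7, -297.3,  -24.2]), np.float64(57.5233601689597)) [ 370.5 -326.4    5. ] C [ 499.8 -410.5    5. ] [ 549.4 -424.5    5. ] [398.3 226.3]
red (array([ 518.7, -198.4,  136.1]), np.float64(4.35395452840492)) blue (array([ 545.7, -244.3,  134.4]), np.float64(3.5756927229907696))
yaw -12.90533931482051
rack [ 519.2 -276.5  136.1] dip [ 506.5 -332.1  136.1]
rack [ 519.7 -277.3  134.4] dip [ 507.  -332.8  134.4]
[158.9 218.6] [395.3 217.6]
[163.4 235.9] [384.8 220.4]
bottle cap (array([ 731.3, -292.1,  152.6]), np.float64(8.91574797939059))
```

View pics/crop1.png

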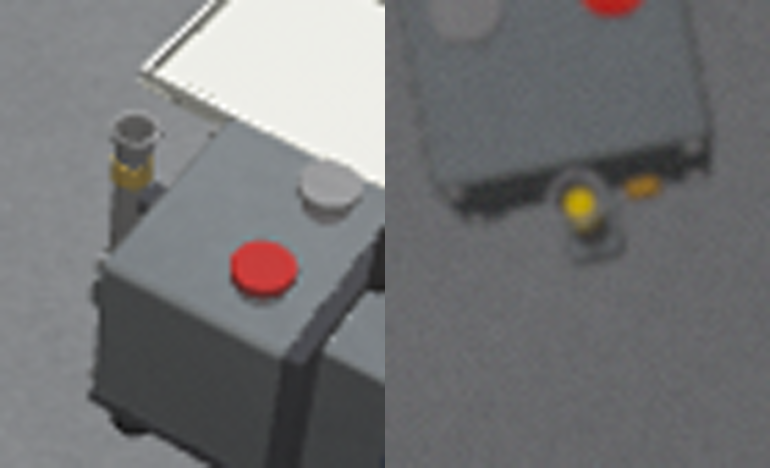

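The mouth is at scene (279.5,164) and top (235.3,201.3), and it is open. I'll grip the handle from above (free all round), and later tip the tool level. Now computing the approach.

Run:
```python
from h import *
np.set_printoptions(precision=4,suppress=True)
print("mouth",tri((279.5,164),(235.3,201.3)),atz("scene",(279.5,164),160),atz("top",(235.3,201.3),160))
print(rows([508.5,-334,260],[180,0,58]), rows([508.5,-334,163],[180,0,58]))
```

```text
mouth (array([558.4799,  48.5933, 153.6412]), np.float64(5.685606308560641)) [564.0895  46.1828 160.    ] [555.6406  46.0476 160.    ]
[ 0.6615 -0.1288 -0.0481  0.      0.     -0.3804] [ 0.6615 -0.1288  0.1459  0.      0.     -0.3804]
```

```bash
python3 -m jog '0.2 -0.04 -0.05 0 0 -0.12;0.4 -0.08 -0.05 0 0 -0.25;0.66 -0.13 -0.05 0 0 -0.38;0.66 -0.13 -0.05 0 0 -0.38;0.66 -0.13 -0.05 0 0 -0.38;0.66 -0.13 -0.05 0 0 -0.38;0.66 -0.13 -0.05 0 0 -0.38;0.66 -0.13 -0.05 0 0 -0.38;0.66 -0.13 -0.05 0 0 -0.38;0.66 -0.13 -0.05 0 0 -0.38;0.66 -0.13 -0.05 0 0 -0.38;0.66 -0.13 -0.05 0 0 -0.38;0.66 -0.13 -0.05 0 0 -0.38' 1
python3 - <<'E'
from h import *
np.set_printoptions(precision=4,suppress=True)
s=state();print(s["ee_pos"],s["ee_rot"],s["qpos"])
a=grab_frame("scene")[185:285,110:240,::-1];b=grab_frame("top")[165:265,320:450,::-1]
cv2.imwrite('pics/crop2.png',np.hstack([cv2.resize(a,None,fx=3,fy=3,interpolation=2),cv2.resize(b,None,fx=3,fy=3,interpolation=2)]))
print(rows([508.5,-334,163],[180,0,58]))
E
```

```text
time_s: 2.48
ee_pos: [506.3, -334.8, 261.0]
ee_rot: [-180.0, 0.0, 57.8]
force: [0.7, -0.4, -0.3]
gripper_width: 91.1
[ 506.2674 -334.7989  261.0184] [-179.9863    0.0231   57.8475] [-34.5504  20.4531  82.7978  -0.0243  76.7619  -2.3923]
[ 0.0035  0.0026  0.1962  0.      0.0001 -0.0017]
```

View pics/crop2.png

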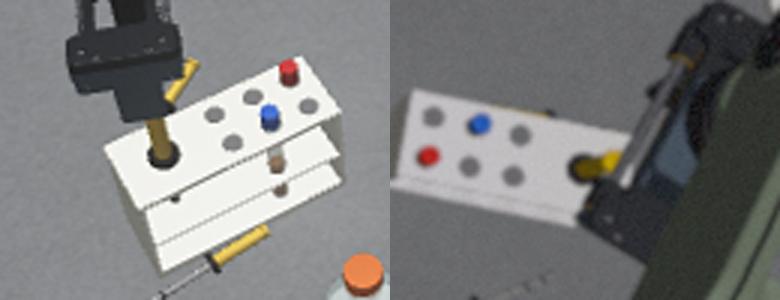

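The look-alikes have rolled (the scene one is now at (190,267)), but the rack dipstick is still at scene (164,236) between the fingers. Descending.

```bash
python3 -m jog '0.004 0.002 0.06 0 0 0;0.004 0.002 0.12 0 0 0;0.004 0.002 0.17 0 0 0;0.004 0.002 0.196 0 0 0;0.004 0.002 0.196 0 0 0;0.004 0.002 0.196 0 0 0;0.004 0.002 0.196 0 0 0'
python3 -m jog '0 0 0 0 0 0;0 0 0 0 0 0;0 0 0 0 0 0;0 0 0 0 0 0;0 0 0 0 0 0;0 0 0 0 0 0;0 0 0 0 0 0;0 0 0 0 0 0;0 0 0 0 0 0;0 0 0 0 0 0;0 0 0 0 0 0;0 0 0 0 0 0' -1 40
```

```text
time_s: 3.17
ee_pos: [508.8, -334.5, 164.5]
ee_rot: [179.9, 0.0, 57.8]
force: [0.7, 0.4, 0.6]
gripper_width: 91.2
time_s: 4.17
ee_pos: [508.8, -334.5, 164.5]
ee_rot: [179.9, 0.0, 57.8]
force: [-0.7, -0.3, -0.0]
gripper_width: 16.8
```

The handle is gripped: the opening is 16.8 mm against a 16 mm diameter. Lifting straight up 185 mm, then checking.

```bash
python3 -m jog '0 0 -0.04 0 0 0;0 0 -0.09 0 0 0;0 0 -0.15 0 0 0;0 0 -0.22 0 0 0;0 0 -0.29 0 0 0;0 0 -0.37 0 0 0;0 0 -0.37 0 0 0;0 0 -0.37 0 0 0;0 0 -0.37 0 0 0;0 0 -0.37 0 0 0'
python3 - <<'E'
from h import *
np.set_printoptions(precision=4,suppress=True)
s=state();print(s["ee_pos"],s["ee_rot"],s["qpos"])
# above mouth; keep tool yaw = az + 91.2 -> az 5
print(rows([560,46.5,350],[180,0,96]))
E
```

```text
time_s: 5.0
ee_pos: [507.9, -333.8, 347.4]
ee_rot: [-179.9, 0.0, 57.8]
force: [0.1, -0.3, 0.1]
gripper_width: 16.7
[ 507.8523 -333.8159  347.428 ] [-179.9259    0.0118   57.8065] [-34.394   18.9411  72.9526  -0.0146  88.1799  -2.2   ]
[ 0.6993 -0.317  -0.0049 -0.0008 -0.0001 -0.4244]
```

```bash
python3 -m jog '0.04 -0.02 0 0 0 -0.03;0.1 -0.05 0 0 0 -0.06;0.16 -0.07 0 0 0 -0.1;0.23 -0.1 0 0 0 -0.14;0.3 -0.14 0 0 0 -0.18;0.37 -0.17 0 0 0 -0.22;0.44 -0.2 0 0 0 -0.27;0.51 -0.23 0 0 0 -0.31;0.58 -0.26 0 0 0 -0.35;0.64 -0.29 0 0 0 -0.39;0.68 -0.308 -0.005 0 0 -0.41;0.7 -0.317 -0.005 0 0 -0.424;0.7 -0.317 -0.005 0 0 -0.424;0.7 -0.317 -0.005 0 0 -0.424;0.7 -0.317 -0.005 0 0 -0.424;0.7 -0.317 -0.005 0 0 -0.424'
python3 - <<'E'
from h import *
np.set_printoptions(precision=1,suppress=True)
s=state();print(s["ee_pos"],s["ee_rot"],s["qpos"])
e=np.array(s["ee_pos"]);print("expected tip",proj("scene",e-[0,0,150]),proj("top",e-[0,0,150]),"collar",proj("scene",e-[0,0,42]))
a=grab_frame("scene")[90:200,230:330,::-1];b=grab_frame("top")[150:260,190:290,::-1]
for n in("scene","top"):
  for q in("dip_tip","dipstick","tube_mouth"):print(n,q,[(round(d["confidence"],2),np.array(d["location"]).round(1)) for d in tip_of(q,n)][:3])
cv2.imwrite('pics/crop3.png',np.hstack([cv2.resize(a,None,fx=4,fy=4,interpolation=2),cv2.resize(b,None,fx=4,fy=4,interpolation=2)]))
E
```

```text
time_s: 6.33
ee_pos: [560.0, 45.3, 349.8]
ee_rot: [-179.9, -0.0, 95.8]
force: [0.5, -0.4, -0.1]
gripper_width: 16.5
[560.   45.3 349.8] [-179.9   -0.    95.8] [ 3.4 14.4 79.   0.  86.7 -2.4]
expected tip [279.1 153.6] [234.5 197.2] collar [281.5 124.3]
scene dip_tip [(0.62, array([279. , 152.9])), (0.44, array([151. , 292.5]))]
scene dipstick [(0.65, array([166.9, 220.6])), (0.62, array([284.8, 123.1])), (0.44, array([178.8, 272.6]))]
scene tube_mouth [(0.58, array([281.7, 162.6])), (0.53, array([230.5, 301.7]))]
top dip_tip [(0.52, array([372.9, 256.6]))]
top dipstick [(0.6, array([371.4, 203.8])), (0.52, array([347.9, 268.2]))]
top tube_mouth []
```

View pics/crop3.png

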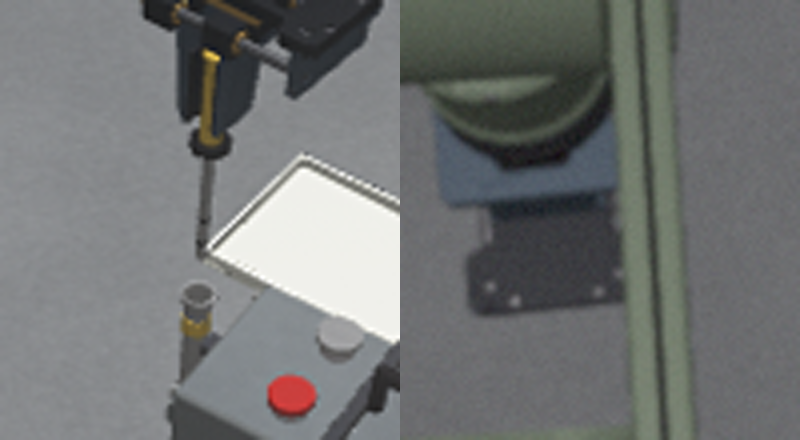

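Run:
```python
from h import *
np.set_printoptions(precision=1,suppress=True)
print("collar@123", atz("scene",(164.3,236.6),123),atz("top",(385,221),123))
print("knob@196", atz("scene",(160.3,218.8),196),atz("top",(394.3,218.8),196))
# subpixel: detect tube ring from averaged? use sharpened crops of initial frames
a=cv2.imread('pics/scene0.png')[152:182,265:295];b=cv2.imread('pics/top0.png')[188:215,220:250]
t=grab_frame("scene")[120:180,260:300,::-1]
f=lambda i:cv2.resize(i,(390,int(390*i.shape[0]/i.shape[1])),interpolation=cv2.INTER_CUBIC)
A,B=f(a),f(b); H=390; B=cv2.copyMakeBorder(B,0,390-B.shape[0],0,0,0)
cv2.imwrite('pics/crop4.png',np.hstack([A,B]))
for z in(160,):
  for d in(0,4,-4): print(z,d,proj("scene",[560+d,45.3,z]),proj("top",[560+d,45.3,z]))
```

```text
collar@123 [ 513.1 -335.3  123. ] [ 508.3 -336.3  123. ]
knob@196 [ 511.2 -332.8  196. ] [ 507.1 -334.1  196. ]
160 0 [278.3 163.4] [235.6 199.6]
160 4 [279.3 164.1] [235.6 198. ]
160 -4 [277.3 162.7] [235.6 201.2]
```

View pics/crop4.png

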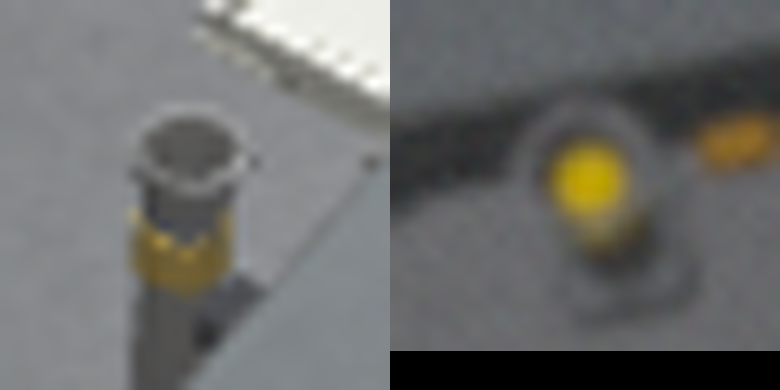

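Run:
```python
from h import *
from scipy.optimize import least_squares as L
np.set_printoptions(precision=1,suppress=True)
h=np.array([.33,.39])
def solve(ps,pt,z): 
  r=L(lambda v:np.r_[proj("scene",[v[0],v[1],z])-ps,proj("top",[v[0],v[1],z])-pt],[550,0]);return r.x,r.fun
print("collar",solve(np.array([164.3,236.6])-h,np.array([385,221])-h,123))
print("knob",solve(np.array([160.3,218.8])-h,np.array([394.3,218.8])-h,196))
print("mouth",solve(np.array([279.2,163.2]),np.array([234.5,199.6]),160))
e=[560,45.3]
print("tip now scene", atz("scene",(279.8,152.6),199.8-.0), "collar", atz("scene",(282.1,125.3),311))
```

```text
collar (array([ 510.2, -335.3]), array([-0.3, -0.3, -0.1, -0.3]))
knob (array([ 508.7, -333. ]), array([-0.3, -0.2, -0.2, -0.3]))
mouth (array([560.4,  48.1]), array([-0.2, -0.2, -0. , -0.2]))
tip now scene [558.7  49.7 199.8] collar [566.5  40.5 311. ]
```

```bash
python3 -m jog '0.0055 0.001 0 0 0 0;0.0055 0.001 0.02 0 0 0;0.0055 0.001 0.045 0 0 0;0.0055 0.001 0.07 0 0 0;0.0055 0.001 0.09 0 0 0;0.0055 0.001 0.1 0 0 0;0.0055 0.001 0.11 0 0 0;0.0055 0.001 0.11 0 0 0;0.0055 0.001 0.11 0 0 0'
python3 - <<'E'
from h import *
a=grab_frame("scene")[110:190,240:320,::-1]
cv2.imwrite('pics/crop5.png',cv2.resize(a,None,fx=6,fy=6,interpolation=2))
E
```

```text
time_s: 7.53
ee_pos: [560.5, 49.5, 295.2]
ee_rot: [-180.0, -0.0, 96.0]
force: [0.3, 0.1, -0.3]
gripper_width: 16.7
```

View pics/crop5.png

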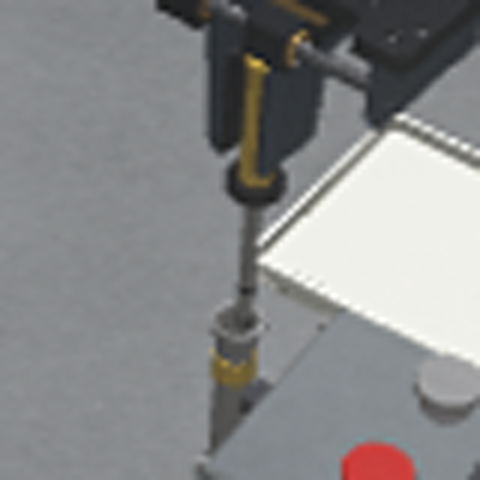

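The rod enters the mouth near its centre (crop (240,320)) with no contact force. Continuing down in stages.

```bash
python3 -m jog '-0.0015 0 0.01 0 0 0;-0.0015 0 0.025 0 0 0;-0.0015 0 0.04 0 0 0;-0.0015 0 0.06 0 0 0;-0.0015 0 0.08 0 0 0;-0.0015 0 0.08 0 0 0;-0.0015 0 0.08 0 0 0'
```

```text
time_s: 8.17
ee_pos: [560.3, 48.8, 254.5]
ee_rot: [-179.9, -0.0, 96.0]
force: [-0.9, 0.2, -1.0]
gripper_width: 16.7
```

```bash
python3 -m jog '0 0 0.015 0 0 0;0 0 0.035 0 0 0;0 0 0.055 0 0 0;0 0 0.075 0 0 0;0 0 0.085 0 0 0;0 0 0.089 0 0 0;0 0 0.089 0 0 0;0 0 0.089 0 0 0'
python3 -m jog '0 0 0.002 0 0 0;0 0 0.004 0 0 0;0 0 0.006 0 0 0;0 0 0.008 0 0 0;0 0 0.008 0 0 0;0 0 0.008 0 0 0'
```

```text
time_s: 8.83
ee_pos: [560.4, 48.8, 210.2]
ee_rot: [-179.9, -0.0, 96.0]
force: [0.1, -0.3, -0.1]
gripper_width: 16.5
time_s: 9.33
ee_pos: [560.5, 48.8, 206.5]
ee_rot: [-179.9, -0.0, 96.0]
force: [-0.2, -0.5, 1.9]
gripper_width: 16.8
```

Slight upward force at z 206.5. Pressing on until the collar is clearly stopped.

```bash
python3 -m jog '0 0 0.002 0 0 0;0 0 0.004 0 0 0;0 0 0.006 0 0 0;0 0 0.006 0 0 0;0 0 0.006 0 0 0;0 0 0.006 0 0 0;0 0 0.006 0 0 0'
python3 - <<'E'
from h import *
a=grab_frame("scene")[110:190,240:320,::-1]
cv2.imwrite('pics/crop6.png',cv2.resize(a,None,fx=6,fy=6,interpolation=2)); print(state()["force"],state()["ee_pos"])
E
```

```text
time_s: 9.92
ee_pos: [560.9, 48.9, 206.2]
ee_rot: [179.9, -0.0, 96.0]
force: [-3.5, -0.6, 13.3]
gripper_width: 17.0
[-3.69913565 -0.04625483 13.78264678] [560.97603962  48.87159579 206.25407343]
```

View pics/crop6.png

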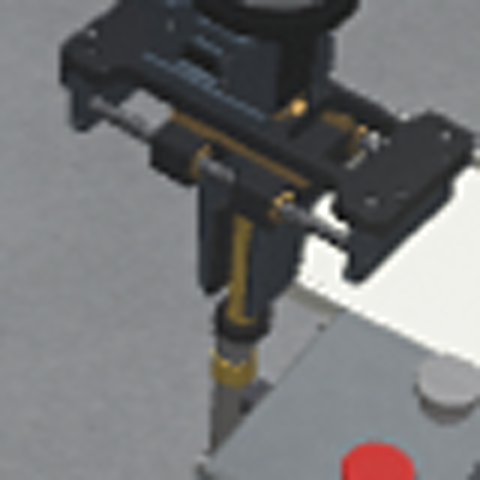

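The collar sits on the mouth (crop (243,325)) and holds against 13 N. Drawing out straight up.

```bash
python3 -m jog '0 0 -0.01 0 0 0;0 0 -0.04 0 0 0;0 0 -0.08 0 0 0;0 0 -0.12 0 0 0;0 0 -0.17 0 0 0;0 0 -0.22 0 0 0;0 0 -0.27 0 0 0;0 0 -0.3 0 0 0;0 0 -0.31 0 0 0;0 0 -0.31 0 0 0;0 0 -0.31 0 0 0;0 0 -0.31 0 0 0'
python3 - <<'E'
from h import *
np.set_printoptions(precision=4,suppress=True)
s=state();print(s["ee_pos"],s["qpos"],s["gripper_width"])
# tray centre az 29; move tool to az~15, TCP r~590, rot tangential +; keep level travel first
c=np.array([518,288]);az=np.radians(25)
R0=Ro.from_euler('xyz',s["ee_rot"],degrees=True)
for name,rx in(("plus",90),("minus",-90)):
  # first yaw to follow az, then rotate about world radial axis
  ax=np.array([np.cos(az),np.sin(az),0]); R1=Ro.from_euler('xyz',[180,0,np.degrees(az)+91],degrees=True)
  R=Ro.from_rotvec(ax*np.radians(rx))*R1; d=R.apply([0,0,1]); X=np.r_[c,215]-152*d
  print(name,d,X,rows([X[0],X[1],350],R1),"rows2 turn",(R1.inv()*R).as_rotvec()/(np.pi/2))
E
```

```text
time_s: 10.97
ee_pos: [560.1, 48.7, 359.5]
ee_rot: [-179.9, -0.0, 96.0]
force: [-0.3, -0.1, -1.0]
gripper_width: 16.7
[560.113   48.717  359.4961] [ 3.7792 14.3536 77.7471  0.0353 87.9725 -2.1747] 16.700475143356268
plus [-0.4226  0.9063 -0.    ] [582.238  150.2412 215.    ] [ 0.1974  0.0651  0.019  -0.0007 -0.0006 -0.2227] rows2 turn [-0.0175  0.9998  0.    ]
minus [ 0.4226 -0.9063 -0.    ] [453.762  425.7588 215.    ] [ 0.7721 -0.1333  0.0197 -0.0007 -0.0006 -0.2227] rows2 turn [ 0.0175 -0.9998 -0.    ]
```

```bash
python3 -m jog '0.03 0.01 0 0 0 -0.03;0.07 0.02 0 0 0 -0.08;0.11 0.04 0.01 0 0 -0.12;0.15 0.05 0.01 0 0 -0.17;0.18 0.06 0.01 0 0 -0.2;0.197 0.065 0.01 0 0 -0.22;0.197 0.065 0.01 0 0 -0.22;0.197 0.065 0.01 0 0 -0.22;0.197 0.065 0.01 0 0 -0.22'
python3 -m jog '0 0 0 0 0.06 0;0 0 0 0 0.13 0;0 0 0 0 0.2 0;0 0 0 0 0.2 0;0 0 0 0 0.2 0'
python3 -c "
from h import *
print(state()['qpos'].round(1),state()['ee_pos'].round(1))"
```

```text
time_s: 11.72
ee_pos: [582.1, 149.2, 354.5]
ee_rot: [-179.9, -0.0, 115.7]
force: [0.3, 0.7, -0.3]
gripper_width: 16.7
time_s: 12.13
ee_pos: [582.5, 147.0, 353.9]
ee_rot: [-179.8, -17.9, 115.4]
force: [-0.6, -0.8, -0.5]
gripper_width: 17.0
[  4.5  21.   71.2  16.7  94.4 -20.6] [582.5 147.  353.9]
```

Joint 4 goes positive, into its wide range. Continuing to level.

```bash
python3 -m jog '0 0 0 0 0.06 0;0 0 0 0 0.12 0;0 0 0 0 0.18 0;0 0 0 0 0.24 0;0 0 0 0 0.3 0;0 0 0 0 0.36 0;0 0 0 0 0.42 0;0 0 0 0 0.48 0;0 0 0 0 0.54 0;0 0 0 0 0.6 0;0 0 0 0 0.66 0;0 0 0 0 0.72 0;0 0 0 0 0.77 0;0 0 0 0 0.8 0;0 0 0 0 0.8 0;0 0 0 0 0.8 0;0 0 0 0 0.8 0;0 0 0 0 0.8 0;0 0 0 0 0.8 0'
python3 - <<'E'
from h import *
np.set_printoptions(precision=4,suppress=True)
s=state();R0=Ro.from_euler('xyz',s["ee_rot"],degrees=True);d=R0.apply([0,0,1]);print(s["qpos"],d,"tip",s["ee_pos"]+151.5*d)
dl=np.r_[d[:2],0];dl/=np.linalg.norm(dl);X=np.array([518,288,255])-151.5*dl
al=Ro.align_vectors([dl],[d])[0]; print(X,rows(X,al*R0))
E
```

```text
time_s: 13.72
ee_pos: [582.3, 147.4, 354.9]
ee_rot: [-165.4, -89.7, 100.9]
force: [-0.0, 0.0, -0.4]
gripper_width: 16.8
[-11.6194  40.4618  80.1999  68.6772 121.1179 -36.6807] [-0.4303  0.9027 -0.0042] tip [517.0856 284.1445 354.2655]
[583.193  151.2443 255.    ] [-0.1998  0.0052  0.007   0.      0.0027  0.    ]
```

```bash
python3 -m jog '-0.03 0 0 0 0 0;-0.07 0.002 0.003 0 0.003 0;-0.11 0.005 0.007 0 0.003 0;-0.15 0.005 0.007 0 0.003 0;-0.18 0.005 0.007 0 0.003 0;-0.2 0.005 0.007 0 0.003 0;-0.2 0.005 0.007 0 0.003 0;-0.2 0.005 0.007 0 0.003 0;-0.2 0.005 0.007 0 0.003 0;-0.2 0.005 0.007 0 0.003 0;-0.2 0.005 0.007 0 0.003 0;-0.2 0.005 0.007 0 0.003 0'
python3 - <<'E'
from h import *
np.set_printoptions(precision=3,suppress=True)
s=state();R0=Ro.from_euler('xyz',s["ee_rot"],degrees=True);d=R0.apply([0,0,1]);e=s["ee_pos"];print(s["qvel"],d,"tip",e+151.5*d)
print("tray centre again", proj("top",[518,288,0]),"exp tip scene",proj("scene",e+151.5*d),"top",proj("top",e+151.5*d))
a=grab_frame("scene")[60:280,130:430,::-1];b=grab_frame("top")[82:302,60:360,::-1]
for n in("scene","top"):print(n,[(round(d["confidence"],2),np.array(d["location"]).round(1)) for d in tip_of("dip_tip",n)][:3],[np.array(d["rect"]).round() for d in spot_in("tray",n)][:1])
cv2.imwrite('pics/crop7.png',np.hstack([cv2.resize(i,None,fx=1.3,fy=1.3*2,interpolation=2) for i in(a,b)]))
E
```

```text
time_s: 14.72
ee_pos: [583.1, 151.2, 255.6]
ee_rot: [163.9, -90.0, 131.6]
force: [-0.7, -0.2, -0.3]
gripper_width: 16.4
[ 0.022  0.429  0.193 -0.043  0.043  0.064] [-0.43   0.903 -0.   ] tip [517.911 287.941 255.543]
tray centre again [155.86  222.114] exp tip scene [324.431  94.884] top [124.197 212.448]
scene [(0.74, array([370.4, 179.9])), (0.64, array([322.8,  94.7])), (0.52, array([154. , 288.1]))] [array([314., 138., 352., 174.])]
top [(0.64, array([124.4, 209.7])), (0.64, array([374.9, 256.4])), (0.61, array([153.4, 223.3]))] [array([126., 184., 187., 260.])]
```

View pics/crop7.png

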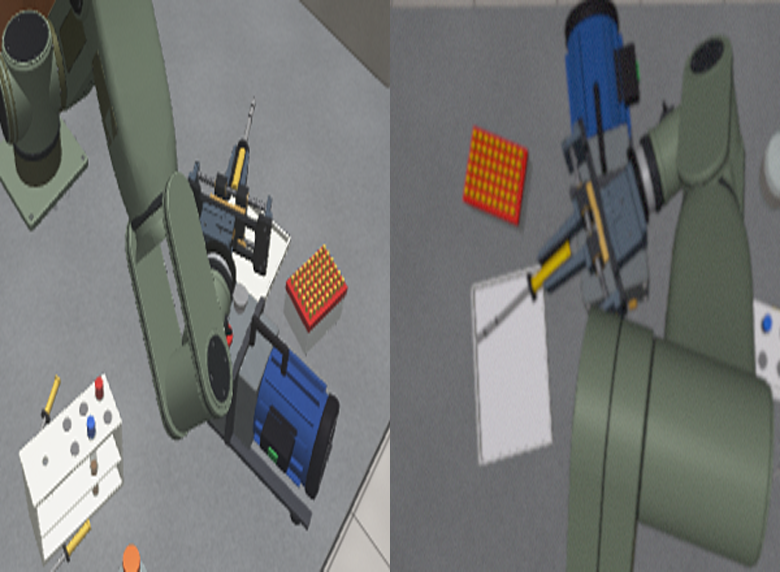

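The stick is level. The networks see its tip at scene (323,95) and top (124,210), within 3 px of the computed (518,288,256) mm over the tray's centre. The tubes, bottle and tip box stand where they were. I'll let it settle, then hand in.

```bash
python3 -m jog '0 0 0 0 0 0;0 0 0 0 0 0;0 0 0 0 0 0;0 0 0 0 0 0;0 0 0 0 0 0;0 0 0 0 0 0' && python3 -c "
from workcell import *
print(job_done())"
```

```text
time_s: 15.52
ee_pos: [583.1, 151.2, 254.9]
ee_rot: [-67.0, -89.9, 2.5]
force: [-0.3, 0.4, -1.0]
gripper_width: 17.0
the job is handed in; nothing more can be done
None
```

I took the large yellow-handled dipstick from the rack and pushed it down the pump's tube until the collar stopped on the mouth. I then drew it straight out and held it level over the tray, and handed the job in at 15.5 s. The hand-in gave no verdict.

- **Seating:** the collar held against about 13 N, at a tool height matching the collar resting on the mouth's rim. The picture showed the collar on the rim.
- **Final hold:** the dipstick is level to within 1°. Its tip is about 255 mm above the bench near the tray's centre, and the arm is at rest. It is still gripped: the opening is about 17 mm on the 16 mm handle, with no notable outside force.
- **Tubes, bottle and tip box:** none looked disturbed in the last picture, though I did not measure their positions again.
- **Disagreements:**
  - The two cameras first differed by up to 8 mm on the mouth's position. A joint fit brought this to sub-pixel error, and the rod entered cleanly.
  - The last tip detections differed from the computed position by 2–3 px.
  - The loose look-alike dipsticks lay differently in later pictures than at the start, although the gripper had only passed well above them.

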